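# Free a seized glass stopper with light mallet taps

### The job

The ground-glass stopper of the amber bottle clamped in the retort stand has seized. Pick up the small mallet and give the stopper's flat thumb-piece several light raps on its broad faces, by turns from one side and the other, until it rocks loosely both ways; then lay the mallet back on the cork mat, draw the loosened stopper straight out without wrenching it and set it down in the pink dish. Go gently with the glass and leave everything else where it is.

Things in the scene. Friction and masses are not known exactly. Their poses are not given: they have to be found in the camera images.
- stopper_head (a point): centre of the pale blue glass stopper's upright thumb-piece, a flat block 30 mm wide (x), 14 mm thick (y), 32 mm tall (z); the two broad faces to rap look along its +y and -y. Its shank, up to 23 mm across, ends 62 mm below this point, in the bottle's neck. 60 g. Raps harder than 25 N chip it. Grip it across the broad faces
- stopper_foot (a point): centre of the stopper's foot inside the neck, 50.5 mm below stopper_head: the axis about which the seized stopper rocks, to +y and -y. Each side gives way under about 8 N at the thumb-piece plus 0.12 N for each mm/s (a light rap gains a mm or so) and stays so. Loose once the thumb-piece rocks 5.5 mm each way from upright; hard stop at 8.5 mm. Loosened, it leans over by itself
- stopper_mid (a point): the stopper's middle, half-way up, 23 mm below stopper_head; the stopper is 78 mm long
- neck_mouth (a point): centre of the mouth of the clamped amber bottle's neck (39 mm across outside), 125 mm above the bench; the stopper upright in the neck has its thumb-piece centre 22 mm above this point. Axes turn with the stand: y is the rocking direction. Above the neck only the thumb-piece stands; the fingers may load the neck through the stopper by no more than 15 N
- stand: retort stand holding the bottle, fixed to the bench; origin on the bench on the bottle's axis, z up. Its +x points from the bottle to the rod (10 mm thick, 270 mm tall), which stands 118 mm off; clamp and boss are below 80 mm; the -x side is free. The bottle takes no knocks over 10 N
- mallet_grip (a point): point on the axis of the mallet's wooden handle where to grip it, 55 mm from the head's centre. The handle is 14 mm wide (y) and 16 mm tall (z) and runs along x, head at +x, 115 mm of handle behind at -x. Lying on the mat this point is 15 mm above it. Overall 200 mm, about 110 g
- mallet_head (a point): centre of the white nylon mallet head with a blue band: a round bar 30 mm across, 60 mm long along y, so its two flat striking faces are 30 mm to +y and -y of this point
- mat: cork mat fixed on the bench, 260 mm (x) by 120 mm (y), 4 mm thick; origin at the centre of its underside
- dish: pink round dish, loose, 132 mm across the rim, 20 mm high, 3 mm thick; origin at the centre of its underside
- cap: bystander: black bottle cap, 30 mm across, 16 mm high; origin under its centre
- spatula: bystander: steel spatula with handle, 170 mm long; origin under it
- amber: bystander: amber screw-cap bottle, 52 mm across, 115 mm tall; origin under its centre
- mortar: bystander: ivory mortar with pestle on a teal trivet, 128 mm across, 140 mm tall with pestle; origin under its centre
- green_dish: bystander: pale green dish, 120 mm across, 18 mm high; origin under its centre
Mind the look-alikes: they are no part of the job. What is shaped like the part that bears stopper_head but yellow is not meant. Leave any green look-alike of the part that bears mallet_grip alone.

How it is judged:
On the way, in this order (a step that is already met when the one before it is completed fails the run):
1. the mallet raps the stopper from the +y side (contact force between mallet and stopper above 2 N and y of mallet_head in the frame of neck_mouth above 0.015 m).
2. then the mallet raps it from the -y side (it does not matter on which side the tapping begins) (contact force between mallet and stopper above 2 N and y of mallet_head in the frame of neck_mouth below -0.015 m).
3. the stopper has been drawn up out of the neck (z of stopper_head in the frame of neck_mouth above 0.07 m), for 0.1 s.
At the end, for the whole second after the job is handed in: the stopper lies or stands in the pink dish at rest (its middle within 45 mm of the dish's centre and less than 55 mm above its underside), and the mallet lies at rest on the cork mat (its grip point above the mat, less than 35 mm up) (horizontal distance between stopper_mid and dish below 0.045 m and z of stopper_mid in the frame of dish below 0.055 m and linear speed of each of stopper, mallet below 0.03 m/s and x of mallet_grip in the frame of mat between -0.12 and 0.12 m and y of mallet_grip in the frame of mat between -0.06 and 0.06 m and z of mallet_grip in the frame of mat below 0.035 m); the robot touches nothing.
It fails at once if the mallet hits the stopper harder than 25 N (contact force between mallet and stopper above 25 N).
It fails at once if the bottle or stand is knocked: more than 10 N by the mallet or 15 N by the gripper (contact force between mallet and stand above 10 N or contact force between any of the arm, the fingers and stand above 15 N).
It fails at once if the gripper wrenches the stopper: more than 15 N on the neck through it while the gripper touches it (contact force between any of the fingers, the arm and stopper above 0.5 N and contact force between stopper and stand above 15 N).
It fails at once if the stopper is dropped (faster than 0.95 m/s out of the gripper) (linear speed of stopper above 0.95 m/s and not (contact force between the fingers and stopper above 0.5 N)).
It fails at once if a bystander is moved by more than 20 mm (distance of any of cap, spatula, amber, mortar, green_dish from where it was at the start of the episode above 0.02 m or distance of dish from where it was at the start of the episode above 0.03 m).
It also fails if it takes over 72 s, if anything falls off the work surface, if the arm or the gripper's body presses on something with over 40 N, if the wrist force passes 120 N, or if a joint passes its speed limit or range.

### The arm

A 6-joint arm with a two-finger parallel gripper is mounted at the origin on the work surface. World frame = base frame: x ahead of the robot, y to its left, z up, the work surface at z = 0. Lengths are in m, angles in rad, forces in N, time in s.
With the tool pointing down it reaches from about 0.25 to 0.775 m from the base axis. Payload 4 kg.
Tool frame: the origin (TCP) lies midway between the tips of the shut fingers; the grasp point (between the pads) lies 19 mm behind it; z points along the fingers, y is the direction in which the jaws open and shut (so a half turn about z gives the same grasp; the last joint's range is limited). The gripper opens to 94 mm and grips with 3 to 60 N. Pads are 16 mm wide; open, the fingers measure 119 mm over their backs; the gripper's body (75 mm by 177 mm) begins 78 mm behind the grasp point.
Start: joints at [-1.439, 0.087, 1.371, -0, 1.684, -0.103], TCP at [0.128, -0.535, 0.174] pointing down, gripper open.
Joint ranges: [-3.1, 3.1], [-0.76, 2.03], [0.27, 2.55], [-1.08, 4.22], [0.17, 2.65], [-2.57, 2.57]. Speed limits (rad/s): [2.79, 2.79, 3.14, 3.14, 3.14, 3.14].

### API

Orientations are given as [roll, pitch, yaw] about the fixed x, y, z axes, in that order (R = Rz(yaw) Ry(pitch) Rx(roll)).
In Python, from bench import robot, cams gives the robot as it stands.
- The arm moves only by the tool step_arm, never from a script. Its argument "plan" is a list that holds one entry, the list of rows, each a list of 5 numbers: the shift along the world's x, y, z in mm, then the turn about the world's z in rad, then the opening in per cent of the stroke, from 0 (shut) to 100 (fully open). In form: [[[tx, ty, tz, turn, fingers], ...]]. A call has 1 to 8 rows; each row is the pose to reach, as a shift and turn from the pose commanded when the call began; what a row does not reach only later rows make up. A row lasts 1/12 s, in which the tool goes at most 41.7 mm and 7.16 degrees, less where a joint would pass 70% of its speed; a pose out of reach is approached as far as the arm can. A call with a gripper value outside its range is refused whole. The fingers move at their own pace and stop on an object; the grip force is fixed at half the most. Time passes only in rows, so rows that repeat a pose let the fingers close. It gives the time, the measured TCP pose, the force and the opening at its end, in the units of the state.
- robot.get_obs(): the state, without advancing time (a new reading comes with each control period).
- cams.snapshot(name): name is "scene" or "top" or "wrist"; returns a dict with "frame" (420x560x3 uint8, red, green, blue), "camera_matrix" (3x3 intrinsics, pixels), "origin" and "attitude" of the camera in the world; the wrist camera has in their place "T_tool_cam" (4x4, takes a point from camera to tool coordinates, whose origin is the TCP and whose axes are the flange's). Camera axes: x right, y down, z forward; pixel columns grow to the right and rows downward; lengths in m; the calibration is good to about 2 mm. The wrist camera is an equidistant fisheye: a pixel r from the principal point sees the ray r / f radians off the axis. A picture is of the moment at which its call begins: read the wrist's pose just before it. There is no depth.
- robot.close_job(): hands the job in, once; it reports no verdict.
The state is a dict: "time": time; "joint_positions": joint angles; "qvel": joint speeds; "joint_torque": joint torques, N m; "tool_pos": TCP position; "ee_rot": TCP orientation; "wrist_force": force on the tool from outside, world axes, zero at the start; "wrist_torque": the same for the moment, N m; "width": finger opening in m.
Only numpy, scipy, OpenCV 4.12 (cv2) and the standard library are available. Lean on these libraries where they do the work, as an engineer would, in place of code of your own. Each camera call takes 0.05 s, during which the arm holds its last target. There are 200 camera calls.

## Working session

There is one attempt and no reset: what is moved stays moved. The work goes in short steps, Python scripts to look and compute and a tool call to move; the robot and the scene stay as the last step left them, time stands still between calls to the robot, and variables do not carry over. Pictures are saved under pics/ and viewed, about 8 in all and at most 12, crops included, and the job is handed in when it is done.

Besides the shell and the picture viewer there is one more tool, called after ">>>" in YAML: its name, and indented under it one key for each argument. step_arm: Moves the arm, as the interface text tells. Its arguments: {"type":"object","properties":{"plan":{"type":"array"}},"required":["plan"]}

```bash
mkdir -p pics; ls; cat > h.py <<'E'
import numpy as np, cv2
from bench import robot, cams
from scipy.spatial.transform import Rotation as Ro
def snap(n,f=None):
    s=cams.snapshot(n)
    if f: cv2.imwrite('pics/'+f,s['frame'][:,:,::-1])
    return s
def ray(s,u,v):
    K=s['camera_matrix']; d=np.array([(u-K[0][2])/K[0][0],(v-K[1][2])/K[1][1],1.])
    A=np.array(s['attitude']); 
    if A.shape!=(3,3): A=Ro.from_euler('xyz',A).as_matrix()
    return np.array(s['origin']),A@d/np.linalg.norm(d)
def onz(s,u,v,z):
    o,d=ray(s,u,v); return o+d*(z-o[2])/d[2]
E
python3 - <<'E'
from h import *
for n in('scene','top'):
    s=snap(n,n+'0.png'); print(n,s['camera_matrix'],s['origin'],s['attitude'])
o=robot.get_obs();print(o)
a=[cv2.imread('pics/%s0.png'%n) for n in('scene','top')]
np.savez('s0.npz')
E
```

```text
pics
scene [[510.96258867   0.         280.82865924]
 [  0.         510.96258867 218.23662787]
 [  0.           0.           1.        ]] [ 0.80109896 -0.44134666  1.13194785] [-2.62633876 -0.00635114  0.57734245]
top [[425.82196134   0.         285.82185937]
 [  0.         425.82196134 211.25019915]
 [  0.           0.           1.        ]] [0.39028995 0.03569033 1.35703039] [-3.05709033e+00 -5.40287440e-04 -1.57321480e+00]
{'time': 0.1, 'joint_positions': array([-1.43911606e+00,  8.78643949e-02,  1.37207454e+00, -1.10332370e-05,
        1.68359057e+00, -1.03102138e-01]), 'qvel': array([ 0.00058311, -0.00062605, -0.00409639,  0.00239651, -0.00032753,
       -0.00024077]), 'joint_torque': array([ 1.84927419e-03, -3.41251624e+01, -3.03302622e+01,  7.19606783e-02,
        3.03920091e-02, -9.52073424e-05]), 'tool_pos': array([ 0.12786567, -0.53437059,  0.1731449 ]), 'ee_rot': array([-3.13966496e+00, -1.88432542e-04,  2.34780991e-01]), 'wrist_force': array([ 0.29490234, -0.60436821, -0.17659139]), 'wrist_torque': array([-0.04131532, -0.00920385, -0.01083678]), 'width': 0.09385905197922312}
```

View pics/scene0.png

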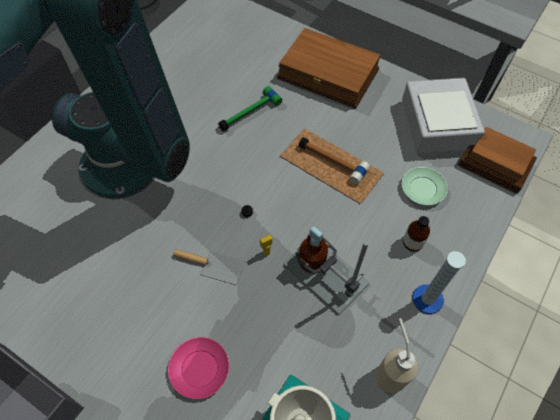

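View pics/top0.png

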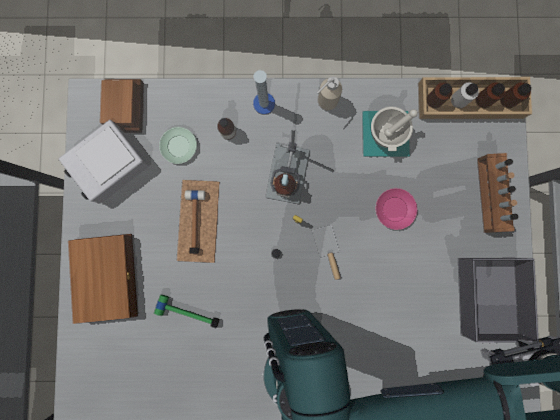

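The scene view shows the pale blue stopper at (315,237), with the yellow look-alike at (266,245). The mallet with the blue band on the mat is at about (335,160), and the green look-alike is at (252,108). The pink dish is at (198,368). In the top view these are: mallet head (196,196), stopper (285,178), dish (397,210), rod about (292,150). The pale blue stopper and the white/blue mallet on the cork mat fit the description. I'll confirm both in one enlarged crop.

```bash
python3 - <<'E'
from h import *
s=snap('scene');t=snap('top')
def c(im,u0,v0,w,h): return cv2.resize(im[v0:v0+h,u0:u0+w,::-1],(400,300),interpolation=cv2.INTER_CUBIC)
S,T=s['frame'],t['frame']
m=np.vstack([np.hstack([c(S,280,220,100,75),c(T,255,140,80,60)]),np.hstack([c(S,280,120,120,90),c(T,150,180,120,90)])])
cv2.imwrite('pics/crop.png',m)
def mask(im,lo,hi,box):
    hsv=cv2.cvtColor(im,cv2.COLOR_RGB2HSV); k=cv2.inRange(hsv,lo,hi); z=np.zeros_like(k);u0,v0,u1,v1=box;z[v0:v1,u0:u1]=k[v0:v1,u0:u1]
    ys,xs=np.nonzero(z);return np.c_[xs,ys]
for nm,cam,box in(('dish',t,(360,170,440,250)),('dish',s,(150,320,250,410))):
    p=mask(cam['frame'],(150,120,80),(178,255,255),box);(e,ax,an)=cv2.minAreaRect(p.astype(np.float32));print(nm,e,ax,onz(cam,*e,0.012),len(p))
p=mask(t['frame'],(5,70,60),(22,255,255),(165,170,225,270));r=cv2.minAreaRect(p.astype(np.float32));print('mat',r,onz(t,*r[0],.004),[onz(t,*q,.004)[:2].round(3) for q in cv2.boxPoints(r)])
for nm,cam,box in(('top',t,(180,185,215,205)),('scene',s,(345,155,375,190))):
    for l,lo,hi in(('band',(95,100,50),(130,255,255)),('head',(0,0,150),(180,60,255))):
        p=mask(cam['frame'],lo,hi,box)
        if len(p): print(nm,l,len(p),p.mean(0),onz(cam,*p.mean(0),.024))
for nm,cam,box in(('top',t,(270,165,300,190)),('scene',s,(300,222,330,250))):
    p=mask(cam['frame'],(85,20,110),(110,255,255),box);
    if len(p): r=cv2.minAreaRect(p.astype(np.float32));print('stop',nm,len(p),r,onz(cam,*r[0],.147))
E
```

```text
dish (396.0, 208.5) (39.0, 38.0) [ 0.51214339 -0.31483489  0.012     ] 1157
dish (198.00003051757812, 367.5000305175781) (57.27564239501953, 62.93250274658203) [ 0.513549   -0.31454265  0.012     ] 2908
mat ((197.95355224609375, 220.69691467285156), (37.3836784362793, 81.086669921875), 3.814074993133545) [0.47538677 0.31439507 0.004     ] [array([0.352, 0.38 ]), array([0.61 , 0.368]), array([0.601, 0.248]), array([0.343, 0.262])]
top band 42 [194.14285714 194.5       ] [0.55686926 0.32352494 0.024     ]
top head 108 [191.22222222 193.86111111] [0.55891888 0.33276227 0.024     ]
scene band 64 [360.90625  169.765625] [0.56089119 0.32715223 0.024     ]
scene head 103 [360.86407767 169.16504854] [0.55987209 0.32878525 0.024     ]
stop top 51 ((280.784912109375, 182.44717407226562), (7.985836029052734, 19.227436065673828), 47.48955535888672) [0.57572599 0.04903524 0.147     ]
stop scene 78 ((316.0000305175781, 231.00003051757812), (12.727922439575195, 5.656853675842285), 45.0) [0.58366714 0.04475313 0.147     ]
```

View pics/crop.png

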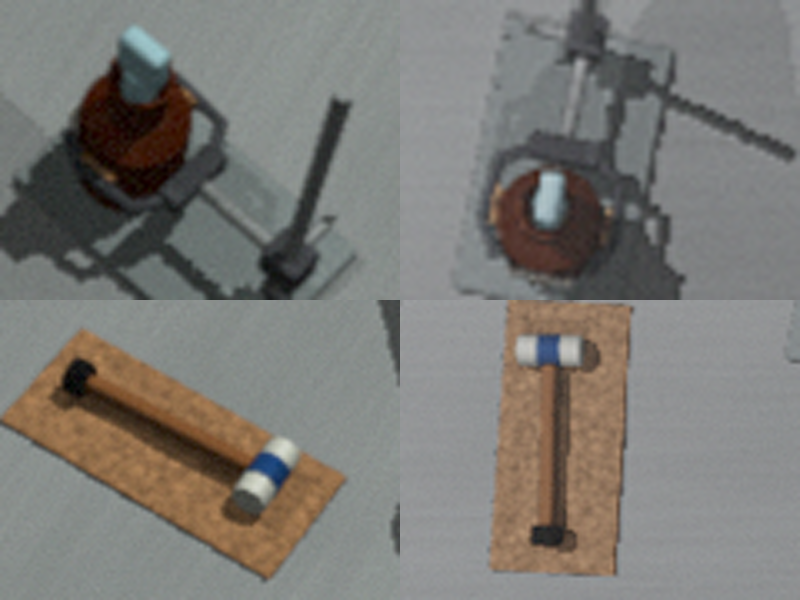

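The crops confirm it: the stopper is pale blue with its thumb-piece top at scene (317,230) and top view (285,176.5). The mallet has a white head with a blue band and its handle runs straight back to the butt at top view (194,250.5). The stand's long axis tilts about 11° clockwise from world +x.

```bash
python3 - <<'E'
from h import *
s=snap('scene');t=snap('top')
print('stop',onz(s,316.8,230.2,.163),onz(t,285.2,176.4,.163))
h=onz(t,194.4,195,.024);b=onz(t,194.1,250.5,.02);print('mal',h,b,np.arctan2(*(h-b)[[1,0]]), np.linalg.norm(h-b))
h=onz(s,280+268/120*30*.0+268*.3,120+(470-300)*.3,.028);b=onz(s,280+78*.3,120+77*.3,.022);print('malS',h,b,np.arctan2(*(h-b)[[1,0]]),np.linalg.norm(h-b))
for p in [(365,245)]: print('rodtop',onz(s,*p,.27))
print('plate L',onz(t,255+105/5,140+10/5,.005)-onz(t,255+50/5,140+285/5,.005))
o=robot.get_obs();print(o['tool_pos'],o['time'])
w=cams.snapshot('wrist');print(w['camera_matrix'],w['T_tool_cam'])
E
```

```text
stop [0.58762978 0.03947257 0.163     ] [0.59054138 0.0363231  0.163     ]
mal [0.55528061 0.32268966 0.024     ] [0.38107241 0.32174588 0.02      ] 0.0054175031065510585 0.17425666530171716
malS [0.56253977 0.32018493 0.028     ] [0.38696104 0.32001649 0.022     ] 0.0009593627872864076 0.17568130134696153
rodtop [0.70355625 0.00913614 0.27      ]
plate L [ 0.17876277 -0.03523379  0.        ]
[ 0.12792421 -0.53472284  0.17379321] 0.3
[[325.1922621    0.         276.26859695]
 [  0.         325.1922621  205.86515634]
 [  0.           0.           1.        ]] [[ 3.25391036e-04 -9.66787591e-01 -2.55581001e-01  7.63466024e-02]
 [ 9.99999929e-01  2.65765975e-04  2.67828067e-04  2.09428752e-03]
 [-1.91008117e-04 -2.55581070e-01  9.66787609e-01 -2.09712142e-01]
 [ 0.00000000e+00  0.00000000e+00  0.00000000e+00  1.00000000e+00]]
```

>>> step_arm:
  plan:
    - [[25, 35, 40, -0.12, 100], [50, 70, 80, -0.24, 100], [75, 105, 110, -0.35, 100], [100, 140, 130, -0.42, 100], [125, 175, 130, -0.42, 100], [150, 210, 130, -0.42, 100], [175, 245, 130, -0.42, 100], [200, 280, 130, -0.42, 100]]

```text
time: 1.02
tool_pos: [0.2994, -0.2946, 0.3032]
ee_rot: [3.14, -0.002, -0.186]
wrist_force: [1.3, -0.5, 1.2]
width: 0.0939
```

>>> step_arm:
  plan:
    - [[25, 33, 0, 0, 100], [50, 66, 0, 0, 100], [75, 99, 0, 0, 100], [100, 132, 0, 0, 100], [125, 165, 0, 0, 100], [150, 198, 0, 0, 100], [175, 231, 0, 0, 100], [182, 280, 0, 0, 100]]

```text
time: 1.68
tool_pos: [0.4817, -0.0224, 0.3005]
ee_rot: [3.141, 0.001, -0.186]
wrist_force: [-0.1, -0.6, -1.5]
width: 0.094
```

```bash
cat >> h.py <<'E'
def wsnap(f=None):
    o=robot.get_obs(); s=snap('wrist',f)
    R=Ro.from_euler('xyz',o['ee_rot']).as_matrix(); T=np.array(s['T_tool_cam'])
    s['o']=R@T[:3,3]+o['tool_pos']; s['R']=R@T[:3,:3]; return s
def wray(s,u,v):
    K=s['camera_matrix']; x,y=u-K[0][2],v-K[1][2]; r=np.hypot(x,y)+1e-9; th=r/K[0][0]
    return s['o'],s['R']@np.array([x/r*np.sin(th),y/r*np.sin(th),np.cos(th)])
def wz(s,u,v,z):
    o,d=wray(s,u,v); return o+d*(z-o[2])/d[2]
def wproj(s,p):
    d=s['R'].T@(np.array(p)-s['o']); th=np.arctan2(np.hypot(d[0],d[1]),d[2]); K=s['camera_matrix']; h=np.hypot(d[0],d[1])
    return K[0][2]+K[0][0]*th*d[0]/h, K[1][2]+K[0][0]*th*d[1]/h
E
python3 - <<'E'
from h import *
s=wsnap('w1.png'); o=robot.get_obs();print(o['tool_pos'],o['ee_rot'])
import pickle;pickle.dump(s,open('w1.pkl','wb'))
u,v=wproj(s,(.589,.038,.163));print(u,v)
u0,v0=int(u)-80,int(v)-60; u0=max(0,min(400,u0));v0=max(0,min(300,v0));print(u0,v0)
im=cv2.imread('pics/w1.png');cv2.imwrite('pics/w1c.png',cv2.resize(im[v0:v0+120,u0:u0+160],(800,600),interpolation=cv2.INTER_CUBIC))
E
```

```text
[ 0.48100441 -0.01427444  0.30100627] [-3.13522048e+00  2.15470909e-03 -1.74916808e-01]
201.22225568763548 107.27077693999168
121 47
```

View pics/w1c.png

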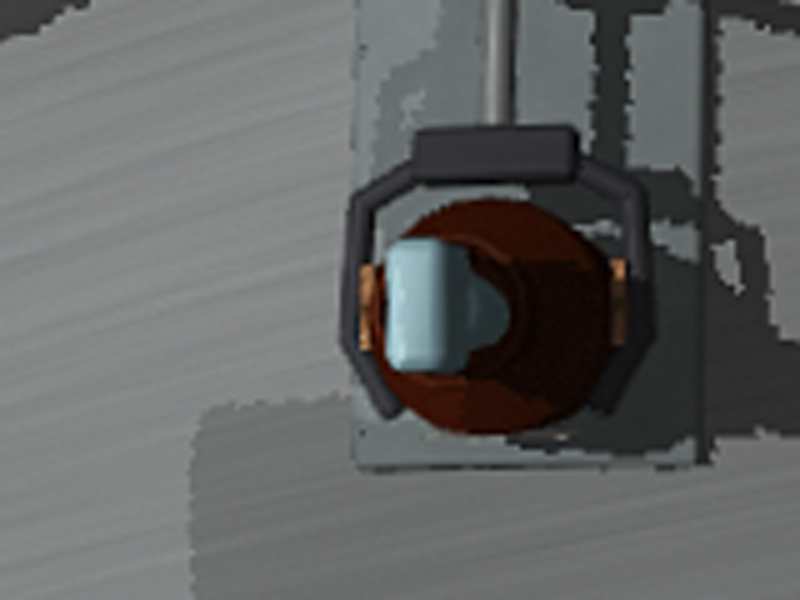

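The crop shows the thumb-piece's top face centred at about (411,306), which is wrist pixel (203.2,108.2). Its long edges run nearly vertical, so the stand yaw is about the tool yaw. It stands upright.

```bash
python3 - <<'E'
from h import *
import pickle;s=pickle.load(open('w1.pkl','rb'))
P=lambda x,y,z:wz(s,121+x/5,47+y/5,z)
print('top',P(413,305,.163)); a,b=P(388,362,.163),P(390,248,.163);print('left edge',b-a,np.arctan2(*(b-a)[[1,0]]))
c,d=P(441,362,.163),P(440,248,.163);print(np.linalg.norm(c-a),np.arctan2(*(d-c)[[1,0]]))
a,b=P(354,460,.005),P(358,20,.005);print(np.arctan2(*(b-a)[[1,0]]))
a,b=P(697,455,.005),P(705,200,.005);print(np.arctan2(*(b-a)[[1,0]]))
a,b=P(368,305,.07),P(619,305,.07);print('clamp pads mid',(a+b)/2,np.linalg.norm(b-a))
a,b=P(500,120,.07),P(497,10,.07);print(np.arctan2(*(b-a)[[1,0]]))
print(robot.get_obs()['tool_pos'])
E
```

```text
top [0.58762071 0.03559359 0.163     ]
left edge [ 0.02425035 -0.00535276  0.        ] -0.2172457183334
0.011740026140957392 -0.18863384118917767
-0.20265055578754887
-0.21960777659425504
clamp pads mid [0.59108426 0.03382888 0.07      ] 0.06914048911938035
-0.1524594627580634
[ 0.48100441 -0.01427444  0.30100627]
```

>>> step_arm:
  plan:
    - [[0, 40, 0, 0.06, 100], [0, 80, 0, 0.12, 100], [10, 120, 0, 0.18, 100], [20, 160, 0, 0.18, 100], [30, 200, 0, 0.18, 100], [35, 238, -15, 0.18, 100], [35, 276, -30, 0.18, 100], [35, 314, -40, 0.18, 100]]

```text
time: 2.4
tool_pos: [0.5142, 0.2918, 0.2605]
ee_rot: [3.141, 0.001, -0.005]
wrist_force: [1.0, 0.3, 0.1]
width: 0.0939
```

>>> step_arm:
  plan:
    - [[0, 22, -30, 0, 100], [0, 22, -60, 0, 100], [0, 22, -80, 0, 100], [0, 22, -80, 0, 100], [0, 22, -80, 0, 100]]

```text
time: 2.82
tool_pos: [0.5138, 0.3118, 0.1808]
ee_rot: [3.14, 0.003, -0.005]
wrist_force: [1.0, 0.0, -0.5]
width: 0.094
```

```bash
python3 - <<'E'
from h import *
s=wsnap('w2.png'); o=robot.get_obs();print(o['tool_pos'],o['ee_rot'],o['time'])
import pickle;pickle.dump(s,open('w2.pkl','wb'))
for p in [(.558,.3215,.034),(.516,.3215,.027),(.39,.32,.02)]:print(wproj(s,p))
E
```

```text
[0.5149057  0.31207872 0.18305096] [-3.14125189e+00 -8.75790236e-04 -5.53006041e-03] 2.8667
(np.float64(265.5574095896975), np.float64(151.16638162049173))
(np.float64(266.143879960784), np.float64(187.3111435438746))
(np.float64(268.8980145258156), np.float64(282.7597248984953))
```

View pics/w2.png

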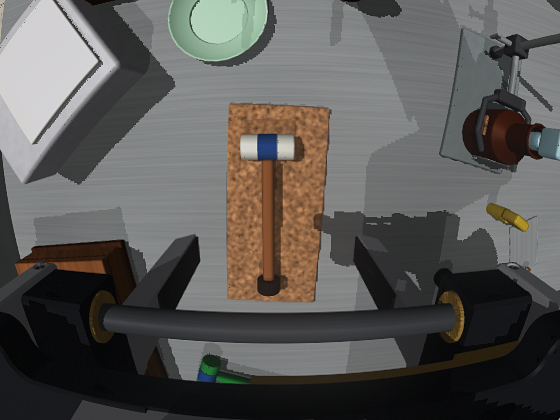

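The mallet lies on the mat with its blue band centre at (267,147.5). The handle axis runs through (267.7,185) to (268.7,275).

```bash
python3 - <<'E'
from h import *
import pickle;s=pickle.load(open('w2.pkl','rb'))
g=lambda u,v,z:wz(s,u,v,z)
print(g(267,147.5,.033),g(267.7,185,.027),g(268.7,275,.027))
hs=cv2.cvtColor(s['frame'],cv2.COLOR_RGB2HSV);k=cv2.inRange(hs,(105,120,60),(130,255,255))[125:170,240:300];ys,xs=np.nonzero(k);print(xs.mean()+240,ys.mean()+125,xs.min()+240,xs.max()+240,ys.min()+125,ys.max()+125)
print(g(xs.mean()+240,ys.mean()+125,.03))
E
```

```text
[0.5619541  0.31991003 0.033     ] [0.51867836 0.319696   0.027     ] [0.40489119 0.31990938 0.027     ]
266.8085539714868 146.21995926680245 257 276 134 159
[0.5631383  0.32019088 0.03      ]
```

>>> step_arm:
  plan:
    - [[4, 8, -30, 0, 100], [4, 8, -60, 0, 100], [4, 8, -90, 0, 100], [4, 8, -120, 0, 100], [4, 8, -135, 0, 100], [4, 8, -135, 0, 100], [4, 8, -135, 0, 100]]

```text
time: 3.45
tool_pos: [0.5198, 0.3203, 0.0489]
ee_rot: [-3.141, -0.002, -0.006]
wrist_force: [0.2, 0.2, 1.0]
width: 0.0941
```

```bash
python3 - <<'E'
from h import *
o=[robot.get_obs() for _ in range(1)][0];print(o['tool_pos'],o['ee_rot'])
E
```

```text
[0.51976402 0.32029436 0.04885228] [-3.14061081e+00 -2.12165656e-03 -5.93984142e-03]
```

>>> step_arm:
  plan:
    - [[0, 0, -20, 0, 100], [0, 0, -40, 0, 100], [0, 0, -40, 0, 60], [0, 0, -40, 0, 30], [0, 0, -40, 0, 0], [0, 0, -40, 0, 0], [0, 0, -40, 0, 0], [0, 0, -40, 0, 0]]

```text
time: 4.12
tool_pos: [0.5194, 0.3207, 0.0085]
ee_rot: [-3.141, -0.002, -0.005]
wrist_force: [-0.4, 1.0, -0.1]
width: 0.0572
```

>>> step_arm:
  plan:
    - [[0, 0, 0, 0, 0], [0, 0, 0, 0, 0], [0, 0, 0, 0, 0], [0, 0, 0, 0, 0], [0, 0, 0, 0, 0], [0, 0, 0, 0, 0]]

```text
time: 4.62
tool_pos: [0.5184, 0.3202, 0.0069]
ee_rot: [3.141, 0.0, -0.005]
wrist_force: [-0.4, -0.5, -0.4]
width: 0.0176
```

>>> step_arm:
  plan:
    - [[0, 0, 0, 0, 0], [0, 0, 0, 0, 0], [0, 0, 0, 0, 0], [0, 0, 10, 0, 0], [0, 0, 25, 0, 0], [0, 0, 40, 0, 0], [0, 0, 60, 0, 0], [0, 0, 80, 0, 0]]

```text
time: 5.28
tool_pos: [0.5183, 0.3201, 0.0882]
ee_rot: [3.141, 0.0, -0.005]
wrist_force: [0.4, 0.5, 0.2]
width: 0.0003
```

>>> step_arm:
  plan:
    - [[0, 0, 30, 0, 0], [0, 0, 60, 0, 0], [0, -10, 90, 0, 0], [0, -30, 110, -0.05, 0], [0, -60, 110, -0.1, 0], [0, -90, 110, -0.15, 0], [0, -120, 110, -0.2, 0], [0, -120, 110, -0.2, 0]]

```text
time: 5.95
tool_pos: [0.5189, 0.1958, 0.1987]
ee_rot: [3.14, -0.003, -0.212]
wrist_force: [-0.1, 0.4, 0.4]
width: 0.0007
```

```bash
python3 - <<'E'
from h import *
s=wsnap('w3.png'); o=robot.get_obs();print(o['tool_pos'],o['ee_rot'],o['time'],o['width'],o['wrist_force'])
import pickle;pickle.dump(s,open('w3.pkl','wb'))
hs=cv2.cvtColor(s['frame'],cv2.COLOR_RGB2HSV);k=cv2.inRange(hs,(105,120,60),(130,255,255));ys,xs=np.nonzero(k[100:330]);print(xs.mean(),ys.mean()+100,len(xs))
E
```

```text
[0.51885645 0.19823668 0.19841044] [-3.14108878e+00 -1.71513648e-03 -2.08759131e-01] 6.0 0.0006530546141119425 [-0.33600836  0.08820191  0.06492149]
168.1054054054054 174.78648648648647 370
```

View pics/w3.png

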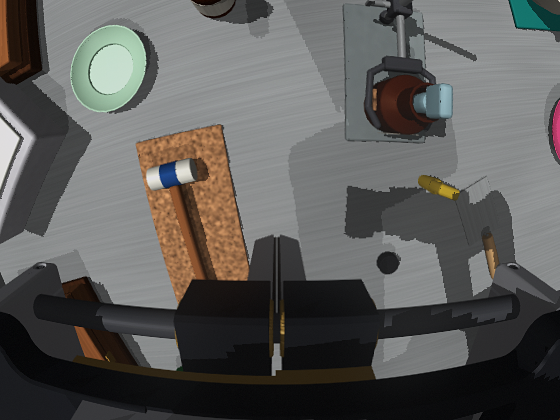

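The grasp missed. The mallet is still on the mat, with its band at (175,173), and the fingers shut to 0. I'll remeasure where it lies.

```bash
python3 - <<'E'
from h import *
import pickle;s=pickle.load(open('w3.pkl','rb'))
for p in [(175,173,.033),(147,177,.02),(196,168,.02),(179,195,.027),(200,270,.027)]:print(wz(s,*p))
im=s['frame'][120:330,110:330,::-1];cv2.imwrite('pics/w3c.png',cv2.resize(im,None,fx=2.8,fy=2.8,interpolation=cv2.INTER_CUBIC))
t=snap('top');hs=cv2.cvtColor(t['frame'],cv2.COLOR_RGB2HSV);k=cv2.inRange(hs,(105,120,50),(130,255,255))[170:220,170:220];ys,xs=np.nonzero(k);print(onz(t,xs.mean()+170,ys.mean()+170,.03))
E
```

```text
[0.56309144 0.30973714 0.033     ]
[0.56600637 0.35300418 0.02      ]
[0.56180602 0.28602145 0.02      ]
[0.53484203 0.31428282 0.027     ]
[0.43141184 0.31636481 0.027     ]
[nan nan nan]<stdin>:5: RuntimeWarning: Mean of empty slice.
  ret = ret.dtype.type(ret / rcount)
```

View pics/w3c.png

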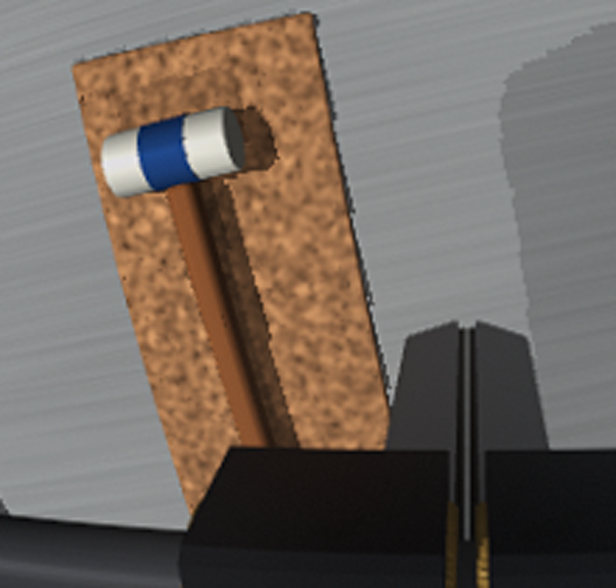

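>>> step_arm:
  plan:
    - [[0, 30, 0, 0.05, 100], [-4, 60, 0, 0.1, 100], [-4, 90, 0, 0.15, 100], [-4, 117, 0, 0.2, 100], [-4, 117, 0, 0.2, 100], [-4, 117, 0, 0.2, 100]]

```text
time: 6.55
tool_pos: [0.5137, 0.3196, 0.1965]
ee_rot: [3.141, 0.001, -0.001]
wrist_force: [0.0, -0.4, 0.4]
width: 0.037
```

```bash
cat > mal.py <<'E'
from h import *
s=wsnap(); o=robot.get_obs();print(o['tool_pos'],o['ee_rot'],o['time'],o['width'])
hs=cv2.cvtColor(s['frame'],cv2.COLOR_RGB2HSV);k=cv2.inRange(hs,(105,120,50),(130,255,255));k[:110]=0;k[200:]=0;k[:,:200]=0;k[:,340:]=0;ys,xs=np.nonzero(k);print('band',xs.mean(),ys.mean(),len(xs),wz(s,xs.mean(),ys.mean(),.03))
g=cv2.cvtColor(s['frame'],cv2.COLOR_RGB2GRAY)
k=cv2.inRange(hs,(4,140,40),(18,255,150))
for v in (185,210,235,255):
    r=[u for u in range(225,320) if k[v,u]]
    print(v,r[:1],r[-1:],len(r),[tuple(int(x) for x in s['frame'][v,u]) for u in range(258,282,3)])
cv2.imwrite('pics/mal.png',cv2.resize(s['frame'][110:300,200:340,::-1],None,fx=3,fy=3))
import pickle;pickle.dump(s,open('wm.pkl','wb'))
E
python3 mal.py
```

```text
[0.5140136  0.31839453 0.1967536 ] [ 3.14097757e+00  5.05593023e-04 -3.15350966e-03] 6.6 0.040934522390509036
band 274.3272727272727 145.48181818181817 440 [0.56293876 0.3201017  0.03      ]
185 [269] [279] 11 [(163, 116, 78), (158, 113, 76), (166, 118, 81), (159, 113, 77), (141, 84, 50), (145, 89, 53), (139, 85, 51), (90, 56, 36)]
210 [269] [279] 11 [(162, 115, 76), (149, 105, 71), (154, 109, 73), (143, 100, 68), (143, 86, 51), (145, 89, 52), (138, 84, 50), (88, 54, 34)]
235 [269] [279] 11 [(196, 140, 95), (172, 123, 83), (171, 121, 82), (155, 109, 73), (140, 85, 51), (144, 89, 53), (139, 85, 50), (84, 52, 33)]
255 [269] [279] 11 [(174, 124, 84), (177, 125, 86), (173, 122, 83), (149, 105, 72), (141, 86, 52), (144, 87, 50), (137, 84, 51), (79, 51, 32)]
```

View pics/mal.png

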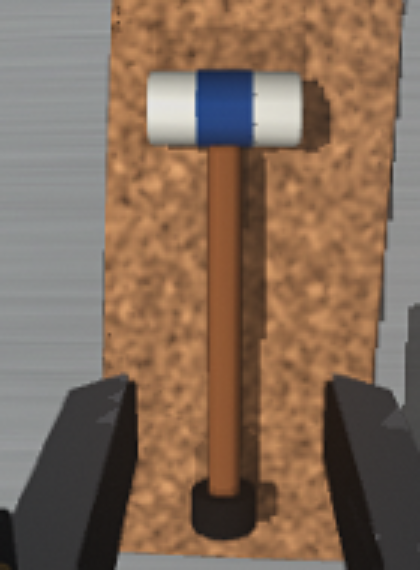

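The mallet hasn't moved: its head is at (0.563, 0.320) and the handle lies straight along x. I'll go a little deeper and check the width before lifting.

>>> step_arm:
  plan:
    - [[4, 1, -35, 0, 100], [4, 1, -70, 0, 100], [4, 1, -105, 0, 100], [4, 1, -140, 0, 100], [4, 1, -170, 0, 100], [4, 1, -185, 0, 100], [4, 1, -189, 0, 100], [4, 1, -190, 0, 100]]

```text
time: 7.27
tool_pos: [0.5178, 0.3171, 0.0059]
ee_rot: [3.14, 0.002, -0.006]
wrist_force: [-0.1, 0.0, 0.5]
width: 0.0927
```

>>> step_arm:
  plan:
    - [[0, 0, 0, 0, 30], [0, 0, 0, 0, 0], [0, 0, 0, 0, 0], [0, 0, 0, 0, 0], [0, 0, 0, 0, 0], [0, 0, 0, 0, 0], [0, 0, 0, 0, 0], [0, 0, 0, 0, 0]]

```text
time: 7.93
tool_pos: [0.5185, 0.3183, 0.0071]
ee_rot: [3.142, -0.0, -0.005]
wrist_force: [0.5, -0.5, -0.6]
width: 0.0442
```

>>> step_arm:
  plan:
    - [[0, 0, 0, 0, 0], [0, 0, 0, 0, 0], [0, 0, 0, 0, 0], [0, 0, 0, 0, 0], [0, 0, 0, 0, 0], [0, 0, 0, 0, 0]]

```text
time: 8.43
tool_pos: [0.5185, 0.3182, 0.007]
ee_rot: [3.141, 0.0, -0.005]
wrist_force: [0.4, -0.0, -0.6]
width: 0.0038
```

```bash
python3 - <<'E'
from h import *
s=wsnap('w4.png');o=robot.get_obs();print(o['tool_pos'],o['width'],o['joint_positions'],o['wrist_force'])
a=s['frame'][130:420,170:390,::-1];t=snap('scene')['frame'][100:220,260:420,::-1]
cv2.imwrite('pics/w4c.png',np.hstack([cv2.resize(a,(400,527)),cv2.resize(t,(400,300),interpolation=cv2.INTER_CUBIC).repeat(1,0) if 0 else cv2.copyMakeBorder(cv2.resize(t,(400,300),interpolation=cv2.INTER_CUBIC),0,227,0,0,cv2.BORDER_CONSTANT)]))
E
```

```text
[0.51851011 0.31826163 0.00697116] 0.0015168585876694375 [ 4.57404147e-01  3.02199908e-01  1.45662066e+00 -1.06069536e-04
  1.38288028e+00  2.03338509e+00] [-0.52150521  1.06393082 -0.6198756 ]
```

View pics/w4c.png

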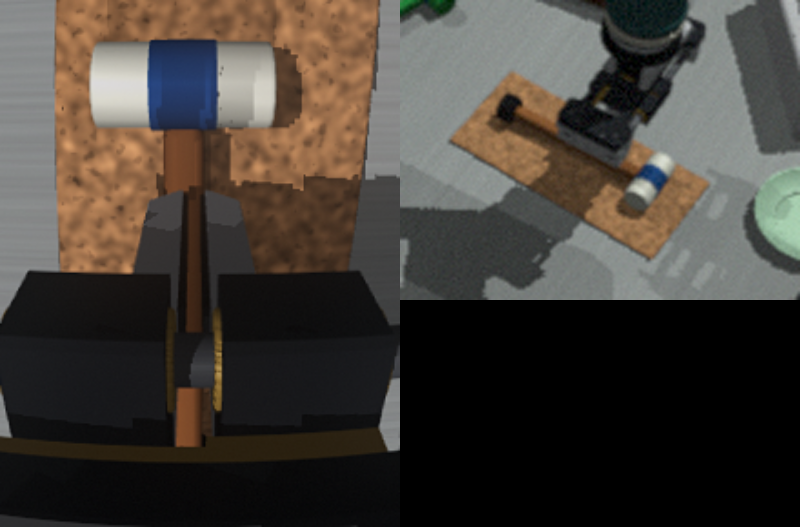

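The picture shows the handle between the fingers although the reported width is near 0. I'll wait a little, lift slowly and look again.

>>> step_arm:
  plan:
    - [[0, 0, 0, 0, 0], [0, 0, 0, 0, 0], [0, 0, 0, 0, 0], [0, 0, 2, 0, 0], [0, 0, 5, 0, 0], [0, 0, 10, 0, 0], [0, 0, 15, 0, 0], [0, 0, 20, 0, 0]]

```text
time: 9.2
tool_pos: [0.5188, 0.3184, 0.0279]
ee_rot: [-3.141, -0.001, -0.005]
wrist_force: [-0.3, 0.5, 0.4]
width: 0.0003
```

```bash
python3 - <<'E'
from h import *
s=wsnap('w5.png');o=robot.get_obs();print(o['tool_pos'],o['width'],o['wrist_force'])
hs=cv2.cvtColor(s['frame'],cv2.COLOR_RGB2HSV);k=cv2.inRange(hs,(105,120,50),(130,255,255));k[:110]=0;k[330:]=0;k[:,:200]=0;k[:,340:]=0;ys,xs=np.nonzero(k);print('band',xs.mean(),ys.mean(),len(xs),wz(s,xs.mean(),ys.mean(),.03))
f=s['frame'];print([tuple(int(x) for x in f[250,u]) for u in range(262,296,2)])
E
```

```text
[0.51957805 0.31878813 0.02927044] 0.0005118442995469238 [0.07742866 0.30278542 1.19455439]
band 270.45949720670393 170.8526536312849 1432 [0.56402291 0.3202972  0.03      ]
[(71, 67, 68), (70, 66, 67), (69, 66, 67), (70, 66, 67), (70, 67, 67), (70, 67, 67), (26, 18, 14), (45, 30, 22), (23, 16, 12), (62, 59, 59), (69, 66, 66), (68, 66, 66), (69, 66, 66), (67, 64, 64), (68, 65, 65), (69, 66, 66), (68, 65, 66)]
```

```bash
python3 - <<'E'
from h import *
s=wsnap();o=robot.get_obs();R=Ro.from_euler('xyz',o['ee_rot']).as_matrix();p=o['tool_pos']
for b in(0,.019,.04): print(b,wproj(s,p-R[:,2]*b), [wproj(s,p-R[:,2]*b+R[:,0]*x) for x in(.008,)])
f=s['frame'];print([(v,tuple(int(x) for x in f[v,268])) for v in range(220,250,2)])
E
```

```text
0 (np.float64(273.9854170314523), np.float64(235.78331188606973)) [(np.float64(273.96407940126977), np.float64(224.731661596212))]
0.019 (np.float64(273.790580236704), np.float64(246.07861379828182)) [(np.float64(273.76315018559046), np.float64(234.19423521176319))]
0.04 (np.float64(273.5342225420554), np.float64(259.71837391002794)) [(np.float64(273.4972306875056), np.float64(246.79621644411054))]
[(220, (137, 82, 48)), (222, (137, 82, 48)), (224, (137, 83, 49)), (226, (138, 83, 49)), (228, (96, 58, 35)), (230, (70, 43, 28)), (232, (70, 42, 27)), (234, (69, 42, 25)), (236, (70, 65, 64)), (238, (71, 67, 68)), (240, (71, 67, 68)), (242, (70, 66, 67)), (244, (70, 67, 68)), (246, (70, 67, 68)), (248, (70, 67, 67))]
```

>>> step_arm:
  plan:
    - [[0, 0, 0, 0, 60], [0, 0, 0, 0, 60], [0, 0, 0, 0, 60], [0, 0, 0, 0, 60], [0, 0, 0, 0, 60], [0, 0, 0, 0, 60], [0, 0, -12, 0, 60], [0, 0, -23, 0, 60]]

```text
time: 9.97
tool_pos: [0.519, 0.3185, 0.0037]
ee_rot: [-3.141, -0.001, -0.005]
wrist_force: [0.4, -0.2, -0.1]
width: 0.0508
```

>>> step_arm:
  plan:
    - [[0, 0, -1, 0, 60], [0, 0, -2, 0, 60], [0, 0, -3, 0, 60]]

```text
time: 10.22
tool_pos: [0.5182, 0.3181, 0.0002]
ee_rot: [3.141, 0.001, -0.005]
wrist_force: [-0.1, -0.6, -0.5]
width: 0.0565
```

>>> step_arm:
  plan:
    - [[0, 0, -1, 0, 60], [0, 0, -2, 0, 60], [0, 0, -3, 0, 60], [0, 0, -3, 0, 60]]

```text
time: 10.55
tool_pos: [0.5186, 0.3183, -0.0019]
ee_rot: [-3.142, -0.0, -0.005]
wrist_force: [0.6, -0.8, -0.2]
width: 0.0561
```

>>> step_arm:
  plan:
    - [[0, 0, -1, 0, 60], [0, 0, -2, 0, 60], [0, 0, -3, 0, 60], [0, 0, -3, 0, 60]]

```text
time: 10.88
tool_pos: [0.5184, 0.3182, -0.0053]
ee_rot: [3.141, 0.0, -0.005]
wrist_force: [-0.7, -0.5, -0.2]
width: 0.0563
```

>>> step_arm:
  plan:
    - [[0, 0, -1, 0, 60], [0, 0, -2, 0, 60], [0, 0, -3, 0, 60], [0, 0, -3, 0, 60]]

```text
time: 11.22
tool_pos: [0.5183, 0.3181, -0.0083]
ee_rot: [3.141, 0.0, -0.005]
wrist_force: [-0.7, 0.1, 0.4]
width: 0.0566
```

>>> step_arm:
  plan:
    - [[0, 0, -1, 0, 60], [0, 0, -2, 0, 60], [0, 0, -3, 0, 60], [0, 0, -3, 0, 60]]

```text
time: 11.55
tool_pos: [0.5183, 0.3182, -0.0113]
ee_rot: [3.141, 0.001, -0.005]
wrist_force: [0.0, -0.3, -0.2]
width: 0.0562
```

>>> step_arm:
  plan:
    - [[0, 0, -1, 0, 60], [0, 0, -2, 0, 60], [0, 0, -2, 0, 60]]

```text
time: 11.8
tool_pos: [0.5184, 0.3182, -0.0133]
ee_rot: [3.141, 0.0, -0.005]
wrist_force: [0.2, -0.6, -1.0]
width: 0.0565
```

No contact down to -13 mm, and the tips show in the image about 19–20 mm behind the reported TCP. So the real tips are now at about z = 6 mm. Closing here.

>>> step_arm:
  plan:
    - [[0, 0, 0, 0, 0], [0, 0, 0, 0, 0], [0, 0, 0, 0, 0], [0, 0, 0, 0, 0], [0, 0, 0, 0, 0], [0, 0, 0, 0, 0], [0, 0, 0, 0, 0], [0, 0, 0, 0, 0]]

```text
time: 12.47
tool_pos: [0.5185, 0.3184, -0.013]
ee_rot: [-3.141, -0.0, -0.005]
wrist_force: [0.4, 0.9, 0.0]
width: 0.0135
```

>>> step_arm:
  plan:
    - [[0, 0, 0, 0, 0], [0, 0, 0, 0, 0], [0, 0, 0, 0, 0]]

```text
time: 12.72
tool_pos: [0.5186, 0.3184, -0.013]
ee_rot: [-3.141, -0.0, -0.005]
wrist_force: [-0.2, -0.0, -1.2]
width: 0.0138
```

>>> step_arm:
  plan:
    - [[0, 0, 5, 0, 0], [0, 0, 20, 0, 0], [0, 0, 40, 0, 0], [0, 0, 65, 0, 0], [0, -15, 90, -0.03, 0], [0, -40, 115, -0.07, 0], [0, -65, 135, -0.12, 0], [0, -70, 140, -0.12, 0]]

```text
time: 13.38
tool_pos: [0.5208, 0.2458, 0.132]
ee_rot: [-3.141, -0.007, -0.129]
wrist_force: [0.9, 0.7, 0.2]
width: 0.0132
```

>>> step_arm:
  plan:
    - [[5, -25, 5, -0.03, 0], [12, -50, 10, -0.07, 0], [20, -75, 10, -0.075, 0], [28, -100, 10, -0.075, 0], [32, -120, 10, -0.075, 0], [32, -130, 10, -0.075, 0], [32, -130, 10, -0.075, 0], [32, -130, 10, -0.075, 0]]

```text
time: 14.05
tool_pos: [0.55, 0.1188, 0.1365]
ee_rot: [-3.141, 0.001, -0.2]
wrist_force: [0.5, 0.3, -1.7]
width: 0.0136
```

```bash
python3 - <<'E'
from h import *
s=wsnap('w6.png');o=robot.get_obs();print(o['tool_pos'],o['ee_rot'],o['width'],o['wrist_force'],o['time'])
import pickle;pickle.dump(s,open('w6.pkl','wb'))
cv2.imwrite('pics/w6c.png',cv2.resize(s['frame'][90:330,190:510,::-1],(800,600),interpolation=cv2.INTER_CUBIC))
z=o['tool_pos'][2]+.032
hs=cv2.cvtColor(s['frame'],cv2.COLOR_RGB2HSV);k=cv2.inRange(hs,(105,120,50),(130,255,255));k[:110]=0;k[330:]=0;k[:,:200]=0;k[:,340:]=0;ys,xs=np.nonzero(k);print('band',xs.mean(),ys.mean(),len(xs),wz(s,xs.mean(),ys.mean(),z+.011))
E
```

```text
[0.55003704 0.11931082 0.1366347 ] [-3.14093296e+00  1.07480535e-03 -1.99404521e-01] 0.013862139114531671 [-0.08377678 -0.0502427  -1.72135177] 14.1
band 276.35574354407834 182.33882457702583 2246 [0.59466217 0.10857603 0.1796347 ]
```

View pics/w6c.png

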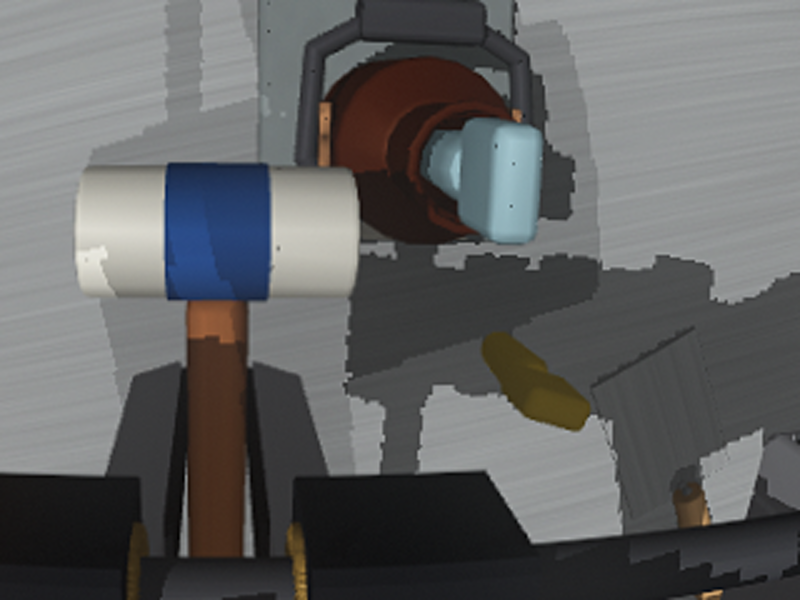

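The mallet is held straight: its head spans x = 76–360 in the crop. The blue stopper is upright, with its top face at about (512,180), and there are roughly 35 mm between the mallet face and the thumb-piece. I'll lower to rap height and close to about 12 mm.

>>> step_arm:
  plan:
    - [[1, -6, -5, 0, 0], [2, -12, -10, 0, 0], [3, -18, -15, 0, 0], [3, -24, -18, 0, 0], [3, -24, -18, 0, 0], [3, -24, -18, 0, 0]]

```text
time: 14.6
tool_pos: [0.5532, 0.0939, 0.1185]
ee_rot: [3.141, 0.001, -0.201]
wrist_force: [0.8, -0.2, -0.7]
width: 0.0133
```

>>> step_arm:
  plan:
    - [[-0.6, -3, 0, 0, 0], [-1.2, -6, 0, 0, 0], [-1.8, -9, 0, 0, 0], [-2.4, -12, 0, 0, 0]]

```text
time: 14.93
tool_pos: [0.5512, 0.082, 0.1193]
ee_rot: [-3.142, -0.001, -0.2]
wrist_force: [-0.5, 0.2, -1.0]
width: 0.0136
```

>>> step_arm:
  plan:
    - [[-0.6, -3, 0, 0, 0], [-0.6, -3, 0, 0, 0]]

```text
time: 15.1
tool_pos: [0.5508, 0.0801, 0.1195]
ee_rot: [-3.139, -0.001, -0.2]
wrist_force: [0.0, 2.9, -1.3]
width: 0.0139
```

>>> step_arm:
  plan:
    - [[-0.6, -3, 0, 0, 0], [-1, -5, 0, 0, 0]]

```text
time: 15.27
tool_pos: [0.5501, 0.0781, 0.1199]
ee_rot: [-3.134, -0.001, -0.197]
wrist_force: [0.5, 10.4, 0.9]
width: 0.0135
```

>>> step_arm:
  plan:
    - [[-0.4, -2, 0, 0, 0], [-0.4, -2, 0, 0, 0]]

```text
time: 15.43
tool_pos: [0.5498, 0.0767, 0.1202]
ee_rot: [-3.133, -0.001, -0.197]
wrist_force: [0.8, 9.8, 1.3]
width: 0.0138
```

>>> step_arm:
  plan:
    - [[-0.2, -1, 0, 0, 0], [-0.4, -2, 0, 0, 0], [-0.6, -3, 0, 0, 0]]

```text
time: 15.68
tool_pos: [0.5493, 0.0745, 0.1205]
ee_rot: [-3.132, -0.001, -0.196]
wrist_force: [-0.0, 11.9, 3.3]
width: 0.0134
```

>>> step_arm:
  plan:
    - [[-0.2, -1, 0, 0, 0], [-0.4, -2, 0, 0, 0], [-0.4, -2, 0, 0, 0]]

```text
time: 15.93
tool_pos: [0.549, 0.0726, 0.1207]
ee_rot: [-3.132, -0.001, -0.196]
wrist_force: [0.3, 12.4, 2.3]
width: 0.0135
```

```bash
cat > lean.py <<'E'
from h import *
import sys
s=wsnap(); o=robot.get_obs();print(o['tool_pos'],o['ee_rot'],o['wrist_force'],o['time'],o['width'])
hs=cv2.cvtColor(s['frame'],cv2.COLOR_RGB2HSV)
k=cv2.inRange(hs,(85,25,100),(104,255,255)); c=wproj(s,(.588,.0365,.163)); m=np.zeros_like(k);u,v=int(c[0]),int(c[1]);m[max(0,v-40):v+40,max(0,u-60):u+60]=k[max(0,v-40):v+40,max(0,u-60):u+60]
n,l,st,ce=cv2.connectedComponentsWithStats(m);i=1+np.argmax(st[1:,4]);print('stop',st[i],'expect top',np.round(c,1))
u0,v0,w,h=st[i][:4]
ys_=np.array([.199,.98]);xs_=np.array([.98,-.199]);N=np.array([.588,.0365])
for nm,uu in(('L',u0),('R',u0+w)):
    p=wz(s,uu,v0+h/2,.163)[:2]-N;print(nm,'y_s mm',(p@ys_*1e3).round(1))
b=cv2.inRange(hs,(105,120,50),(130,255,255));b[:110]=0;b[330:]=0;b[:,:200]=0;b[:,340:]=0;q=np.argwhere(b)[:,::-1].astype(np.float32);r=q.mean(0);p=wz(s,*r,o['tool_pos'][2]+.043)[:2]-N;print('band',r,cv2.minAreaRect(q)[2],'mallet head y_s,x_s',(p@ys_*1e3).round(1),(p@xs_*1e3).round(1))
f=sys.argv[1];cv2.imwrite('pics/'+f,cv2.resize(s['frame'][90:330,190:510,::-1],(800,600),interpolation=cv2.INTER_CUBIC))
import pickle;pickle.dump(s,open(f[:-4]+'.pkl','wb'))
E
python3 lean.py a1.png
```

```text
[0.5490079  0.07260449 0.12073216] [-3.13155638e+00 -1.54738283e-03 -1.96043838e-01] [-0.25723201 12.05238222  3.46521554] 15.9833 0.01351365565702471
stop [ 323  149   38   56 1368] expect top [326.2 182.9]
L y_s mm 1.8
R y_s mm -18.8
band [273.63733 182.39955] 90.0 mallet head y_s,x_s 27.7 0.1
```

>>> step_arm:
  plan:
    - [[1, 5, 0, 0, 0], [3, 15, 0, 0, 0], [5, 24, 0, 0, 0], [5, 24, 0, 0, 0]]

```text
time: 16.32
tool_pos: [0.5531, 0.0924, 0.1186]
ee_rot: [3.141, 0.001, -0.199]
wrist_force: [-1.0, -0.1, 0.2]
width: 0.0136
```

```bash
python3 lean.py a2.png
```

```text
[0.55294744 0.09158185 0.11848371] [ 3.14028541e+00  8.07656666e-04 -1.99125166e-01] [ 0.61644889  0.01793255 -1.65655525] 16.3667 0.013514894582668127
stop [ 339  151   54   57 2041] expect top [364.7 184.3]
L y_s mm 14.1
R y_s mm -16.0
band [276.34195 182.16318] 90.0 mallet head y_s,x_s 46.9 0.5
```

```bash
python3 - <<'E'
from h import *
import pickle
for f in('w6','a1','a2'):
    s=pickle.load(open(f+'.pkl','rb'));hs=cv2.cvtColor(s['frame'],cv2.COLOR_RGB2HSV);k=cv2.inRange(hs,(85,25,100),(104,255,255));u,v=map(int,wproj(s,(.588,.0365,.163)))
    print(f,u,v)
    for vv in(v-8,v,v+8):
        r=[x for x in range(u-45,u+45) if 0<=x<560 and k[vv,x]]
        p=wz(s,r[-1]+1,vv,.163)[:2]-[.588,.0365];print(r[0],r[-1],'R y_s',(p@[.199,.98]*1e3).round(1))
E
```

```text
w6 397 165
361 405 R y_s -5.2
368 405 R y_s -5.5
374 404 R y_s -5.2
a1 326 182
336 359 R y_s -18.1
336 359 R y_s -18.4
337 359 R y_s -18.6
a2 364 184
351 391 R y_s -15.3
352 390 R y_s -15.0
352 390 R y_s -15.4
```

The +y side has given way: it now stays leaning about 7.5 mm to -y. I'll lift over to the -y side.

>>> step_arm:
  plan:
    - [[0, 0, 20, 0, 0], [0, 0, 40, 0, 0], [-2, -10, 55, 0, 0], [-7, -35, 55, 0, 0], [-12, -60, 55, 0, 0], [-17, -85, 55, 0, 0], [-22, -108, 55, 0, 0], [-22, -108, 55, 0, 0]]

```text
time: 17.03
tool_pos: [0.5301, -0.0212, 0.1738]
ee_rot: [3.138, 0.001, -0.206]
wrist_force: [-0.5, 0.8, -0.5]
width: 0.0135
```

>>> step_arm:
  plan:
    - [[0, 0, 0, 0, 0], [0, 0, -20, 0, 0], [0, 0, -40, 0, 0], [0, 0, -55, 0, 0], [0, 0, -55, 0, 0], [0, 0, -55, 0, 0]]

```text
time: 17.53
tool_pos: [0.5305, -0.0159, 0.118]
ee_rot: [3.141, 0.003, -0.199]
wrist_force: [-0.5, -0.3, -0.5]
width: 0.0138
```

```bash
python3 lean.py a3.png
```

```text
[ 0.53140697 -0.01611782  0.11940442] [ 3.14158342e+00 -1.36948432e-04 -1.99277446e-01] [ 0.22655982 -0.33847343 -0.57882923] 17.5833 0.013534072960019112
stop [ 166  153   24   54 1102] expect top [158.  183.6]
L y_s mm -4.8
R y_s mm -18.3
band [276.31836 182.13873] 90.0 mallet head y_s,x_s -63.7 0.2
```

>>> step_arm:
  plan:
    - [[0.6, 3, 0, 0, 0], [1.2, 6, 0, 0, 0], [1.8, 9, 0, 0, 0], [2.4, 12, 0, 0, 0], [3, 15, 0, 0, 0], [3.6, 18, 0, 0, 0], [4.2, 21, 0, 0, 0], [4.8, 24, 0, 0, 0]]

```text
time: 18.25
tool_pos: [0.536, 0.0076, 0.119]
ee_rot: [3.141, 0.0, -0.2]
wrist_force: [-0.6, -0.5, -1.5]
width: 0.0136
```

>>> step_arm:
  plan:
    - [[0.5, 2.5, 0, 0, 0], [1, 5, 0, 0, 0], [1.4, 7, 0, 0, 0]]

```text
time: 18.5
tool_pos: [0.5368, 0.0128, 0.1191]
ee_rot: [3.138, 0.001, -0.201]
wrist_force: [-2.4, -6.8, 1.5]
width: 0.0135
```

>>> step_arm:
  plan:
    - [[0.4, 2, 0, 0, 0], [0.8, 4, 0, 0, 0], [0.8, 4, 0, 0, 0]]

```text
time: 18.75
tool_pos: [0.5368, 0.0143, 0.1193]
ee_rot: [3.133, 0.001, -0.203]
wrist_force: [-3.8, -9.2, 1.8]
width: 0.0136
```

>>> step_arm:
  plan:
    - [[0.4, 2, 0, 0, 0], [0.6, 3, 0, 0, 0], [0.6, 3, 0, 0, 0]]

```text
time: 19.0
tool_pos: [0.5372, 0.0166, 0.1194]
ee_rot: [3.132, 0.001, -0.204]
wrist_force: [-4.5, -9.9, 1.6]
width: 0.0133
```

>>> step_arm:
  plan:
    - [[0.4, 2, 0, 0, 0], [0.4, 2, 0, 0, 0], [0.4, 2, 0, 0, 0]]

```text
time: 19.25
tool_pos: [0.5378, 0.0184, 0.1195]
ee_rot: [3.132, 0.001, -0.204]
wrist_force: [-3.9, -9.5, 2.5]
width: 0.0142
```

```bash
python3 lean.py a4.png
```

```text
[0.53785723 0.01853819 0.11950921] [ 3.13247782e+00  8.99567674e-04 -2.03986692e-01] [-4.75117476 -9.69624594  2.59804642] 19.3 0.013506213191882317
stop [ 193  151   23   54 1146] expect top [222.  183.3]
L y_s mm 15.5
R y_s mm 3.1
band [278.93158 182.44724] 1.9749338626861572 mallet head y_s,x_s -29.8 0.1
```

>>> step_arm:
  plan:
    - [[0.4, 2, 0, 0, 0], [0.4, 2, 0, 0, 0], [0.4, 2, 0, 0, 0]]

```text
time: 19.55
tool_pos: [0.5381, 0.0199, 0.1196]
ee_rot: [3.131, 0.001, -0.204]
wrist_force: [-5.8, -11.3, 3.4]
width: 0.0136
```

>>> step_arm:
  plan:
    - [[-1, -5, 0, 0, 0], [-3, -15, 0, 0, 0], [-5, -25, 0, 0, 0], [-7, -35, 0, 0, 0], [-7, -35, 0, 0, 0]]

```text
time: 19.97
tool_pos: [0.5322, -0.0115, 0.1189]
ee_rot: [3.141, 0.0, -0.202]
wrist_force: [0.0, 0.7, -0.7]
width: 0.0137
```

```bash
python3 lean.py a5.png
```

```text
[ 0.53237626 -0.01049845  0.1188912 ] [-3.14121361e+00  1.45510454e-04 -2.01814194e-01] [ 0.67817863  0.39611855 -0.6057447 ] 20.0167 0.013650941832826915
stop [141 156  23  54 996] expect top [166.4 184.7]
L y_s mm 15.1
R y_s mm 1.3
band [276.32755 182.19867] 90.0 mallet head y_s,x_s -59.2 0.6
```

It leans about 6.5 mm to +y. I'll give one more firm but slow rap from this side for margin.

>>> step_arm:
  plan:
    - [[2, 10, 0, 0, 0], [4, 19, 0, 0, 0], [5, 24, 0, 0, 0], [5.6, 27, 0, 0, 0], [6.2, 30, 0, 0, 0], [6.8, 33, 0, 0, 0], [7.4, 36, 0, 0, 0], [7.8, 38, 0, 0, 0]]

```text
time: 20.68
tool_pos: [0.5379, 0.0217, 0.1195]
ee_rot: [3.126, 0.003, -0.204]
wrist_force: [-7.9, -16.3, 4.4]
width: 0.0137
```

>>> step_arm:
  plan:
    - [[0.4, 2, 0, 0, 0], [0.4, 2, 0, 0, 0]]

```text
time: 20.85
tool_pos: [0.5377, 0.023, 0.1196]
ee_rot: [3.125, 0.004, -0.205]
wrist_force: [-8.5, -16.9, 4.8]
width: 0.0142
```

>>> step_arm:
  plan:
    - [[-1, -5, 0, 0, 0], [-3, -15, 0, 0, 0], [-5, -25, 0, 0, 0], [-7, -37, 0, 0, 0], [-7, -37, 0, 0, 0]]

```text
time: 21.27
tool_pos: [0.5335, -0.0082, 0.1189]
ee_rot: [3.141, -0.0, -0.202]
wrist_force: [0.2, 0.4, -1.8]
width: 0.0136
```

```bash
python3 lean.py a6.png
```

```text
[ 0.53369177 -0.00718898  0.11893583] [-3.14098823e+00  3.27587110e-05 -2.01418062e-01] [-0.19150153 -0.25336175 -0.59762565] 21.3167 0.013320869164531264
stop [ 147  158   23   53 1011] expect top [172.5 185.8]
L y_s mm 15.0
R y_s mm 1.4
band [277.34912 181.69154] 90.0 mallet head y_s,x_s -56.3 1.5
```

The hard stop was felt and the lean is unchanged, so both sides are loose. Returning the mallet to the mat.

>>> step_arm:
  plan:
    - [[0, 0, 20, 0, 0], [0, 0, 40, 0, 0], [0, 0, 60, 0, 0], [0, 25, 70, 0, 0], [0, 60, 70, 0, 0], [0, 98, 70, 0, 0], [0, 136, 70, 0, 0], [0, 174, 70, 0.05, 0]]

```text
time: 21.98
tool_pos: [0.5335, 0.1696, 0.1892]
ee_rot: [-3.141, -0.0, -0.149]
wrist_force: [0.0, -0.0, -0.8]
width: 0.0133
```

>>> step_arm:
  plan:
    - [[-4, 36, -10, 0.06, 0], [-8, 72, -20, 0.12, 0], [-12, 108, -40, 0.146, 0], [-15, 130, -60, 0.146, 0], [-15, 147, -80, 0.146, 0], [-15, 151, -100, 0.146, 0], [-15, 151, -110, 0.146, 0], [-15, 151, -110, 0.146, 0]]

```text
time: 22.65
tool_pos: [0.5163, 0.3179, 0.0752]
ee_rot: [3.139, 0.006, -0.003]
wrist_force: [-0.8, -0.0, -1.9]
width: 0.0135
```

```bash
python3 - <<'E'
from h import *
o=robot.get_obs();print(o['tool_pos'],o['ee_rot'],o['width'])
E
```

```text
[0.51626833 0.31793241 0.07521455] [ 3.13857029e+00  6.38814568e-03 -2.93615081e-03] 0.013534917553145594
```

>>> step_arm:
  plan:
    - [[2, 0, -25, 0, 0], [2, 0, -50, 0, 0], [2, 0, -70, 0, 0], [2, 0, -82, 0, 0], [2, 0, -87, 0, 0], [2, 0, -87, 0, 0]]

```text
time: 23.15
tool_pos: [0.5206, 0.3177, -0.0083]
ee_rot: [3.141, 0.001, -0.005]
wrist_force: [0.1, -0.1, 0.2]
width: 0.0139
```

>>> step_arm:
  plan:
    - [[0, 0, -1, 0, 0], [0, 0, -2, 0, 0], [0, 0, -3, 0, 0], [0, 0, -3, 0, 0]]

```text
time: 23.48
tool_pos: [0.5214, 0.3186, -0.0099]
ee_rot: [-3.141, -0.002, -0.004]
wrist_force: [0.3, -0.7, -1.7]
width: 0.0134
```

>>> step_arm:
  plan:
    - [[0, 0, -1, 0, 0], [0, 0, -2, 0, 0], [0, 0, -2, 0, 0]]

```text
time: 23.73
tool_pos: [0.5208, 0.3184, -0.0129]
ee_rot: [-3.142, -0.0, -0.004]
wrist_force: [0.7, 0.9, 0.0]
width: 0.0136
```

>>> step_arm:
  plan:
    - [[0, 0, 0, 0, 60], [0, 0, 0, 0, 60], [0, 0, 0, 0, 60], [0, 0, 0, 0, 60], [0, 0, 0, 0, 60], [0, 0, 0, 0, 60], [0, 0, 20, 0, 60], [0, 0, 45, 0, 60]]

```text
time: 24.4
tool_pos: [0.5184, 0.3171, 0.0293]
ee_rot: [3.138, 0.006, -0.004]
wrist_force: [-0.1, -0.4, 0.7]
width: 0.056
```

>>> step_arm:
  plan:
    - [[0, 0, 40, 0, 80], [0, 0, 80, 0, 80], [5, -20, 110, -0.05, 80], [12, -50, 130, -0.1, 80], [20, -85, 140, -0.15, 80], [30, -120, 140, -0.196, 80], [40, -155, 140, -0.196, 80], [50, -190, 140, -0.196, 80]]

```text
time: 25.07
tool_pos: [0.5711, 0.1268, 0.1728]
ee_rot: [-3.141, -0.001, -0.2]
wrist_force: [1.1, 0.2, 0.0]
width: 0.0754
```

>>> step_arm:
  plan:
    - [[8, -33, 5, 0, 80], [15, -66, 10, 0, 80], [20, -85, 10, 0, 80], [20, -90, 10, 0, 80], [20, -90, 10, 0, 80], [20, -90, 10, 0, 80]]

```text
time: 25.57
tool_pos: [0.5903, 0.0391, 0.1817]
ee_rot: [-3.141, 0.001, -0.2]
wrist_force: [-0.3, 0.3, -0.3]
width: 0.0748
```

```bash
python3 - <<'E'
from h import *
s=wsnap('w7.png');o=robot.get_obs();print(o['tool_pos'],o['ee_rot'],o['width'],o['time'])
import pickle;pickle.dump(s,open('w7.pkl','wb'))
for p in[(.588,.0365,.163),(.588,.0365,.125)]:print(wproj(s,p))
cv2.imwrite('pics/w7c.png',cv2.resize(s['frame'][130:340,140:420,::-1],(800,600),interpolation=cv2.INTER_CUBIC))
E
```

```text
[0.59029919 0.03964108 0.18178739] [-3.14099626e+00  7.54772338e-04 -1.98864454e-01] 0.07489591732082457 25.6167
(np.float64(278.9940228224232), np.float64(229.80586935803015))
(np.float64(278.66608668806083), np.float64(215.2649072525136))
```

View pics/w7c.png

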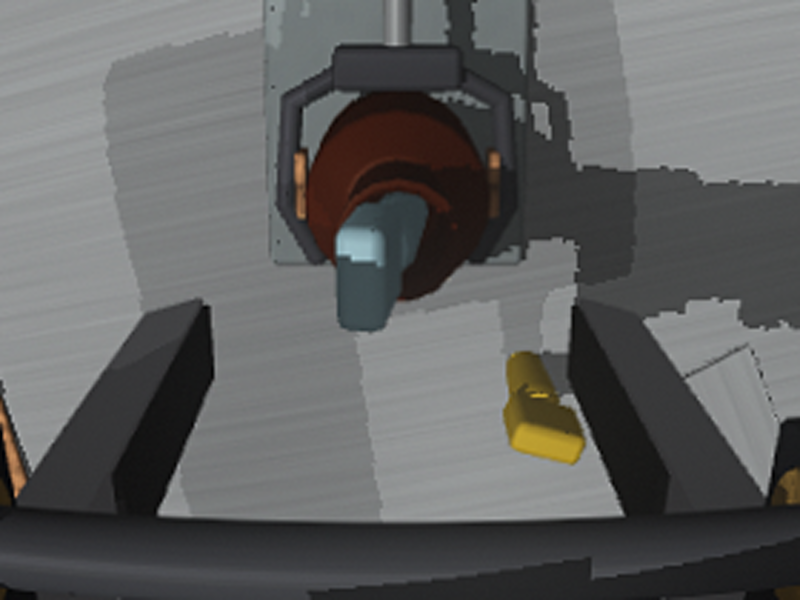

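The view shows the stopper loose and leaning to +y, with its top at (360,280). The neck axis is at about x = 398 and the finger midpoint at about 391. The fingers straddle it, so I correct about 3 mm and go down.

>>> step_arm:
  plan:
    - [[-2.3, -3.1, 0, 0, 80], [-2.3, -3.1, -20, 0, 80], [-2.3, -3.1, -40, 0, 80], [-2.3, -3.1, -55, 0, 80], [-2.3, -3.1, -64, 0, 80], [-2.3, -3.1, -69, 0, 80], [-2.3, -3.1, -69, 0, 80], [-2.3, -3.1, -69, 0, 80]]

```text
time: 26.28
tool_pos: [0.5887, 0.0356, 0.1136]
ee_rot: [-3.141, -0.001, -0.199]
wrist_force: [0.3, 0.6, 0.6]
width: 0.0752
```

>>> step_arm:
  plan:
    - [[0, 0, 0, 0, 40], [0, 0, 0, 0, 40], [0, 0, 0, 0, 40], [0, 0, 0, 0, 40], [0, 0, 0, 0, 40], [0, 0, 0, 0, 30], [0, 0, 0, 0, 30]]

```text
time: 26.87
tool_pos: [0.5884, 0.0351, 0.1131]
ee_rot: [3.142, -0.0, -0.2]
wrist_force: [0.3, 0.3, 0.5]
width: 0.0319
```

Closing in gentle stages: 20%, then 16%, then shut on the 14 mm block.

>>> step_arm:
  plan:
    - [[0, 0, 0, 0, 26], [0, 0, 0, 0, 24], [0, 0, 0, 0, 22], [0, 0, 0, 0, 20], [0, 0, 0, 0, 18], [0, 0, 0, 0, 17], [0, 0, 0, 0, 16]]

```text
time: 27.45
tool_pos: [0.5884, 0.0352, 0.113]
ee_rot: [3.142, -0.0, -0.2]
wrist_force: [0.5, -0.1, 0.7]
width: 0.0155
```

>>> step_arm:
  plan:
    - [[0, 0, 0, 0, 15], [0, 0, 0, 0, 14], [0, 0, 0, 0, 13], [0, 0, 0, 0, 12]]

```text
time: 27.78
tool_pos: [0.5885, 0.0357, 0.113]
ee_rot: [-3.141, -0.0, -0.2]
wrist_force: [0.8, 2.9, 0.4]
width: 0.014
```

>>> step_arm:
  plan:
    - [[0.1, 0.7, 0, 0, 8], [0.1, 0.7, 0, 0, 0], [0.1, 0.7, 0, 0, 0]]

```text
time: 28.03
tool_pos: [0.5885, 0.0358, 0.113]
ee_rot: [3.141, -0.0, -0.2]
wrist_force: [-0.3, 1.0, -1.4]
width: 0.0142
```

>>> step_arm:
  plan:
    - [[0, 0, 2, 0, 0], [0, 0, 5, 0, 0], [0, 0, 8, 0, 0]]

```text
time: 28.28
tool_pos: [0.5885, 0.0357, 0.1211]
ee_rot: [3.141, 0.0, -0.2]
wrist_force: [0.6, 0.2, -1.1]
width: 0.0139
```

>>> step_arm:
  plan:
    - [[0, 0, 10, 0, 0], [0, 0, 22, 0, 0], [0, 0, 36, 0, 0], [0, 0, 52, 0, 0], [0, 0, 70, 0, 0], [0, 0, 90, 0, 0], [0, 0, 105, 0, 0], [0, 0, 110, 0, 0]]

```text
time: 28.95
tool_pos: [0.5896, 0.0356, 0.2359]
ee_rot: [-3.141, -0.006, -0.2]
wrist_force: [0.8, 0.5, -0.7]
width: 0.0137
```

>>> step_arm:
  plan:
    - [[0, 0, 0, 0, 0], [-3, -15, 0, 0, 0], [-10, -45, 0, 0, 0], [-17, -80, 0, 0, 0], [-24, -115, 0, 0, 0], [-31, -150, 0, 0, 0], [-38, -185, 0, 0, 0], [-45, -220, 0, 0, 0]]

```text
time: 29.62
tool_pos: [0.5421, -0.1854, 0.2297]
ee_rot: [-3.141, 0.003, -0.2]
wrist_force: [0.2, -0.5, -0.1]
width: 0.0141
```

>>> step_arm:
  plan:
    - [[-7, -35, 0, 0, 0], [-14, -70, 0, 0, 0], [-21, -100, -10, 0, 0], [-28, -122, -30, 0, 0], [-31, -131, -55, 0, 0], [-31, -131, -80, 0, 0], [-31, -131, -100, 0, 0], [-31, -131, -110, 0, 0]]

```text
time: 30.28
tool_pos: [0.5099, -0.3139, 0.1159]
ee_rot: [-3.138, 0.008, -0.201]
wrist_force: [0.1, -0.2, -1.3]
width: 0.0133
```

```bash
python3 - <<'E'
from h import *
s=wsnap('w8.png');o=robot.get_obs();print(o['tool_pos'],o['ee_rot'],o['width'],o['time'],o['wrist_force'])
hs=cv2.cvtColor(s['frame'],cv2.COLOR_RGB2HSV);k=cv2.inRange(hs,(150,120,60),(178,255,255));q=np.argwhere(k)[:,::-1].astype(np.float32);x0,y0=q.min(0);x1,y1=q.max(0);print('dish box',x0,y0,x1,y1)
print(wz(s,(x0+x1)/2,np.clip(q[np.argmax(q[:,0])][1],0,419),.02), 'top edge',wz(s,(x0+x1)/2,y0,.02))
E
```

```text
[ 0.50962932 -0.31337947  0.11501732] [-3.1374094   0.00928703 -0.20066605] 0.013669978347892131 30.3333 [-0.53941581  0.91278857 -1.89247617]
dish box 209.0 126.0 342.0 245.0
[ 0.5238232  -0.31674567  0.02      ] top edge [ 0.58080081 -0.32837069  0.02      ]
```

>>> step_arm:
  plan:
    - [[1, -1, -20, 0, 0], [2, -1, -40, 0, 0], [3, -1, -58, 0, 0], [3, -1, -70, 0, 0], [3, -1, -78, 0, 0], [3, -1, -80, 0, 0], [3, -1, -80, 0, 0], [3, -1, -80, 0, 0]]

```text
time: 31.0
tool_pos: [0.5162, -0.3166, 0.0423]
ee_rot: [3.141, -0.002, -0.2]
wrist_force: [-0.8, -0.7, -0.9]
width: 0.0141
```

```bash
python3 - <<'E'
from h import *
o=robot.get_obs();print(o['tool_pos'],o['ee_rot'],o['wrist_force'])
E
```

```text
[ 0.51620986 -0.31660551  0.04229747] [ 3.14059826e+00 -1.86587077e-03 -2.00132771e-01] [-0.79169355 -0.69582947 -0.90372093]
```

>>> step_arm:
  plan:
    - [[0, 0, -3, 0, 0], [0, 0, -6, 0, 0], [0, 0, -8, 0, 0], [0, 0, -8, 0, 0]]

```text
time: 31.33
tool_pos: [0.5152, -0.316, 0.0326]
ee_rot: [-3.141, 0.001, -0.2]
wrist_force: [0.2, 0.4, -0.1]
width: 0.0138
```

>>> step_arm:
  plan:
    - [[0, 0, -1, 0, 0], [0, 0, -2, 0, 0], [0, 0, -2, 0, 0]]

```text
time: 31.58
tool_pos: [0.5158, -0.3163, 0.032]
ee_rot: [3.141, -0.001, -0.2]
wrist_force: [-0.8, 0.4, 4.0]
width: 0.0139
```

>>> step_arm:
  plan:
    - [[0, 0, -1, 0, 0], [0, 0, -2, 0, 0], [0, 0, -2, 0, 0]]

```text
time: 31.83
tool_pos: [0.5164, -0.3165, 0.0318]
ee_rot: [3.141, -0.003, -0.2]
wrist_force: [-2.0, 2.1, 9.9]
width: 0.0137
```

Touched down on the dish floor. I'll relieve the load, open slowly and withdraw straight up.

>>> step_arm:
  plan:
    - [[0, 0, 1, 0, 0], [0, 0, 2.5, 0, 0], [0, 0, 3, 0, 15], [0, 0, 3, 0, 18], [0, 0, 3, 0, 22], [0, 0, 3, 0, 30], [0, 0, 3, 0, 40], [0, 0, 3, 0, 40]]

```text
time: 32.5
tool_pos: [0.5154, -0.3161, 0.0317]
ee_rot: [-3.141, 0.0, -0.2]
wrist_force: [-0.0, 0.3, 0.4]
width: 0.0362
```

>>> step_arm:
  plan:
    - [[0, 0, 0, 0, 50], [0, 0, 0, 0, 50], [0, 0, 10, 0, 50], [0, 0, 25, 0, 50], [0, 0, 50, 0, 50], [0, 0, 80, 0, 50], [0, 0, 110, 0, 50], [0, 0, 130, 0, 50]]

```text
time: 33.17
tool_pos: [0.5164, -0.3168, 0.1666]
ee_rot: [3.139, -0.005, -0.2]
wrist_force: [0.3, -0.2, 0.2]
width: 0.047
```

>>> step_arm:
  plan:
    - [[-30, 0, 20, 0, 50], [-60, 0, 20, 0, 50], [-90, 0, 20, 0, 50], [-120, 0, 20, 0, 50], [-150, 0, 20, 0, 50], [-160, 0, 20, 0, 50]]

```text
time: 33.67
tool_pos: [0.3528, -0.3162, 0.1834]
ee_rot: [3.14, -0.0, -0.202]
wrist_force: [0.8, -0.3, 0.1]
width: 0.047
```

```bash
python3 - <<'E'
from h import *
s=snap('scene');t=snap('top');o=robot.get_obs();print(o['tool_pos'],o['width'],o['time'])
for c in(s,t):
    hs=cv2.cvtColor(c['frame'],cv2.COLOR_RGB2HSV);k=cv2.inRange(hs,(150,120,60),(178,255,255));q=np.argwhere(k)[:,::-1].astype(np.float32);q=q[(q[:,1]>150)];print('dish',cv2.minAreaRect(q)[0],len(q),onz(c,*cv2.minAreaRect(q)[0],.012))
c=lambda im,u,v,w,h:cv2.resize(im[v:v+h,u:u+w,::-1],(400,300),interpolation=cv2.INTER_CUBIC)
S,T=s['frame'],t['frame']
cv2.imwrite('pics/end.png',np.vstack([np.hstack([c(S,140,320,120,90),c(T,350,165,96,72)]),np.hstack([c(S,280,120,120,90),c(S,200,180,160,120)])]))
E
```

```text
[ 0.35480795 -0.31649538  0.18334549] 0.047089624070625835 33.7667
dish (198.00003051757812, 367.5000305175781) 2737 [ 0.513549   -0.31454265  0.012     ]
dish (396.0, 208.5) 950 [ 0.51214339 -0.31483489  0.012     ]
```

View pics/end.png

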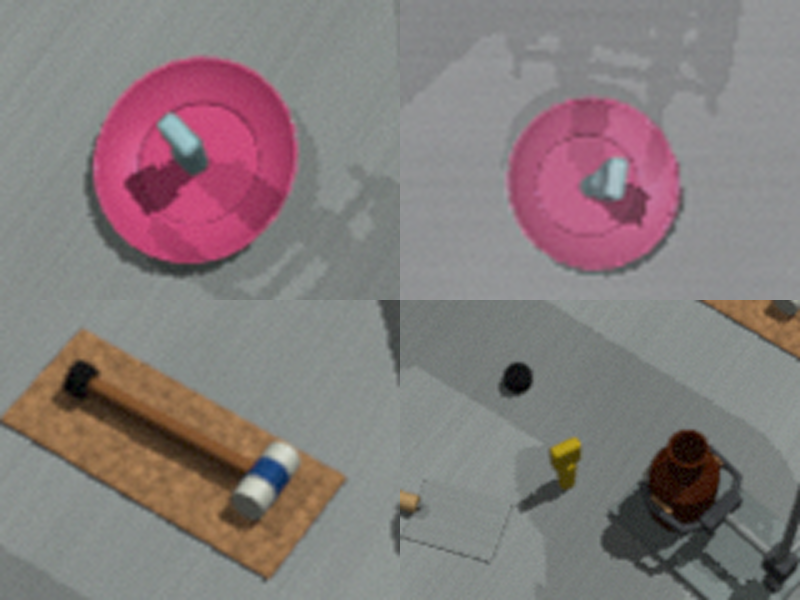

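The stopper stands upright in the pink dish near its centre. The mallet lies on the mat, the bottle neck is empty, the nearby bystanders are undisturbed and the dish has not moved. Handing in.

```bash
python3 -c "
from h import *
print(robot.close_job(), robot.get_obs()['time'])"
```

```text
the job is handed in; nothing more can be done
the job is handed in; nothing more can be done
```

The job is handed in after about 34 s of robot time. I rapped the stopper from +y once and from -y twice, and it then leaned about 7.5 mm one way and 6.5 mm the other. I laid the mallet back on the mat, drew the stopper straight up and stood it in the pink dish.

**Last checks:** the final picture shows the stopper standing near the dish's centre and the mallet lying on the mat. The bottle neck is empty, the dish has not moved, and the cap, spatula and yellow look-alike are in place. The amber bottle, mortar and green dish were not looked at again at the end. The gripper is clear of everything.

**Forces:** the highest wrist-force reading at the end of a move was about 19 N, in the last rap from -y against the hard stop. It was about 12–13 N in the other raps. While the stopper was being gripped and drawn, no reading was above 3 N. These are only end-of-move readings, so peaks in between were not seen.

**What disagreed:**
- **Finger tips:** the real tips sit about 19–20 mm behind the reported TCP. My first two grasps of the mallet therefore closed above the handle and missed, without moving it. I corrected all later heights for this.
- **Raps:** they were slow presses with the mallet face rather than quick taps.
- **Lean:** the two lean figures are camera estimates, good to about 1 mm.

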